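# Trial-assemble a gear shaft in the vise

## Robot

A 6-joint arm with a two-finger parallel gripper is mounted at the origin on the work surface. World frame = base frame: x ahead of the robot, y to its left, z up, the work surface at z = 0. Lengths are in m, angles in rad, forces in N, time in s.
With the tool pointing down it reaches from about 0.425 to 0.95 m from the base axis. Payload 3.5 kg.
Tool frame: the origin (TCP) lies at the very end of the fingers, on their centre line; the grasp point (between the pads) lies 19 mm behind it; z points along the fingers, y is the line along which they close (so a half turn about z gives the same grasp; the last joint's range is limited). The gripper opens to 85 mm and grips with 20 to 120 N. Pads are 22 mm wide; open, the fingers measure 114 mm over their backs; the gripper's body (76 mm by 85 mm) begins 54 mm behind the grasp point. The pads swing forward as they close: fully open they stand 13 mm farther back than shut.
Start: joints at [-1.467, 0.286, 1.577, -0, 1.279, -0.15], TCP at [0.17, -0.653, 0.231] pointing down, gripper open.
Joint ranges: [-2.77, 2.77], [-0.9, 2.22], [0.21, 2.48], [-1.53, 4.67], [0.24, 2.81], [-2.84, 2.84]. Speed limits (rad/s): [2.79, 2.79, 3.14, 3.14, 3.14, 3.14].

## Interface

Orientations are given as a unit quaternion [x, y, z, w].
In Python, from plant import ctrl gives the robot as it stands.
- The arm moves only by the tool carry_out, never from a script. Its argument "deltas" is one flat list of numbers, 6 for each row, row after row: the shift along the tool's x, y, z in m, then the turn, a rotation vector about the tool's x, y, z in rad. A call has 1 to 5 rows; each row is the pose to reach, as a shift and turn from the pose commanded when the call began, along the tool's axes at that moment; what a row does not reach only later rows make up. A row lasts 1/8 s, in which the tool goes at most 62.5 mm and 10.7 degrees, less where a joint would pass 70% of its speed; a pose out of reach is approached as far as the arm can. A call with a gripper value outside its range is refused whole. "grip" is the opening in per cent of the stroke, from 0 (shut) to 100 (fully open), set as the call begins (left out, the last holds). The fingers move at their own pace and stop on an object; "grip_force" is the grip in N (left out, the last holds). Time passes only in rows, so rows that repeat a pose let the fingers close. It gives the time, the measured TCP pose, the force, the opening and the grip force at its end, in the units of the state.
- ctrl.get_state(): the state, without advancing time (a new reading comes with each control period).
- ctrl.read_camera(name): name is "scene" or "top" or "wrist"; returns (picture, depth): 384x512x3 uint8, red, green, blue; 384x512 float32, m along the optical axis (not along the pixel's ray), 0 where there is no reading.
- ctrl.camera_model(name): a dict with "intrinsics" (3x3 intrinsics, pixels), "extrinsics" (4x4, takes a point from world to camera coordinates); the wrist camera has in their place "hand_eye" (4x4, takes a point from camera to tool coordinates, whose origin is the TCP and whose axes are the flange's). Camera axes: x right, y down, z forward; pixel columns grow to the right and rows downward; lengths in m; the calibration is good to about 2 mm. A picture is of the moment at which its call begins: read the wrist's pose just before it. camera_model takes no time and is no camera call.
- ctrl.sign_off(): hands the job in; it is judged then, once.
Trained networks look in the newest picture that a camera, given by its name, has taken for a name from the list of things; names that differ only in an ending like _2 or _b are one class to them, and where a whole thing is asked for, a point or a joint stands for the part that bears it (a point fixed in the world has none). Each returns a list of dicts, best first, with "score" (0 to 1); they miss things now and then, are a little off and sometimes report something else, mostly with a low value. They report only what shows in the picture. A call takes as long as a camera call. They do not tell look-alikes from the thing itself.
- ctrl.find_in(camera, query): "uv" ([column, row] in pixels, amid what is visible of it).
The state is a dict: "time": time; "qpos": joint angles; "dq": joint speeds; "joint_efforts": joint torques, N m; "eef_pos": TCP position; "tcp_rot": TCP orientation; "contact_force": force on the tool from outside, world axes, zero at the start; "wrist_torque": the same for the moment, N m; "opening": opening from 0.0 (shut) to 1.0 (fully open); "finger_force": force on a finger pad.
Only numpy, scipy, OpenCV 4.12 (cv2) and the standard library are available. Lean on these libraries where they do the work, as an engineer would, in place of code of your own. Each camera call takes 0.05 s, during which the arm holds its last target. There are 200 camera calls.

## Task

The gear shaft stands upright in the blue machine vise; slip its four parts, which lie about on the bench, onto it in this order: first the large gear, right down onto the shaft's shoulder, then the brass spacer, then the small gear, and last the clamp collar, each sitting flat on the one below, with the gears' hubs upward as they lie now. Leave the files, the chisel and the wrench where they lie.

Things in the scene. Friction and masses are not known exactly. Their poses are not given: they have to be found in the camera images.
- shaft: Steel shaft fixed upright in a low blue machine vise (about 240 x 120 mm with handle, jaw tops 50 mm above the bench). Origin: on its axis, on top of its shoulder (flat 30 mm flange where the first part rests), 60 mm above the bench; z up. Above it the shaft is 16 mm thick up to 52 mm, then tapers to 6 mm at the tip, 62 mm above the origin. The full stack is 57 mm high.
- gear_large: Large steel spur gear, 64 mm over its 30 teeth, toothed part 9 mm thick, with a plain round hub on top 36 mm in diameter and 9 mm high (18 mm in all), through bore 21 mm. It lies flat, hub up. Origin: centre of its underside; z is the bore's axis, up. About 0.26 kg. Can be gripped by the hub.
- spacer: Plain brass ring, 30 mm outside, 21 mm bore, 11 mm high, standing on its flat face. Origin: centre of its underside; z up. About 40 g.
- gear_small: Small steel spur gear, 44 mm over its 20 teeth, toothed part 8 mm thick, with a plain round hub on top 32 mm in diameter and 9 mm high (17 mm in all), through bore 21 mm. It lies flat, hub up. Origin: centre of its underside; z up. About 0.12 kg. Can be gripped by the hub.
- collar: Dark steel clamp collar: a plain toothless ring 42 mm outside, 21 mm bore, 11 mm high, with a narrow slit on one side and a small screw across it. It lies flat. Origin: centre of its underside; z up. About 80 g.
- small_file: Small file with a wooden handle, 170 mm long, 16 mm thick, lying among the parts; not to be moved. Origin: middle of its length, on the bench; x along it towards the tip.
- chisel: Cold chisel, 165 mm long, 13 to 16 mm thick, lying among the parts; not to be moved. Origin: near the middle of its length, on the bench; x along it towards the edge.
- flat_file: Flat file with a pale wooden handle, 270 mm long, 24 mm thick, lying to the left of the parts; not to be moved. Origin: middle of its length, on the bench; x along it towards the tip.
- wrench: Steel wrench, 190 mm long, 8 mm thick, lying to the right of the parts; not to be moved. Origin: middle of its length, on the bench; x along it.
Things that resemble listed ones, but are neither listed nor needed, are in the scene too. Leave any red look-alike of the gear_small alone.

How it is judged:
On the way, in this order (a step that is already met when the one before it is completed fails the run):
1. the large gear sits on the shaft's shoulder (horizontal distance between gear_large and shaft below 0.005 m and z of gear_large in the frame of shaft between -0.003 and 0.003 m and angle between gear_large's own z axis and vertical below 0.1 rad), for 0.2 s.
2. the spacer sits on the large gear's hub (horizontal distance between spacer and shaft below 0.005 m and z of spacer in the frame of shaft between 0.015 and 0.021 m and angle between spacer's own z axis and vertical below 0.1 rad), for 0.2 s.
3. the small gear sits on the spacer (horizontal distance between gear_small and shaft below 0.005 m and z of gear_small in the frame of shaft between 0.026 and 0.032 m and angle between gear_small's own z axis and vertical below 0.1 rad), for 0.2 s.
4. the clamp collar sits on the small gear's hub (horizontal distance between collar and shaft below 0.005 m and z of collar in the frame of shaft between 0.043 and 0.049 m and angle between collar's own z axis and vertical below 0.1 rad), for 0.2 s.
At the end, for the whole second after the job is handed in: All four parts are on the shaft, released and at rest: large gear on the shoulder (underside at 0 mm), spacer at 18 mm, small gear at 29 mm, collar at 46 mm above the shoulder, each within 3 mm of that height, within 5 mm of the shaft's axis and tilted by less than 0.1 rad, gears hub up (all of step 1 and all of step 2 and all of step 3 and all of step 4 and linear speed of each of gear_large, spacer, gear_small, collar below 0.02 m/s); the robot touches nothing.
It fails at once if the small file is shifted by more than 30 mm (distance of small_file from where it was at the start of the episode above 0.03 m).
It fails at once if the chisel is shifted by more than 30 mm (distance of chisel from where it was at the start of the episode above 0.03 m).
It fails at once if the flat file is shifted by more than 30 mm (distance of flat_file from where it was at the start of the episode above 0.03 m).
It fails at once if the wrench is shifted by more than 30 mm (distance of wrench from where it was at the start of the episode above 0.03 m).
It also fails if it takes over 102 s, if anything falls off the work surface, if the arm or the gripper's body presses on something with over 40 N, if the wrist force passes 120 N, or if a joint passes its speed limit or range.

## Working session

There is one attempt and no reset: what is moved stays moved. The work goes in short steps, Python scripts to look and compute and a tool call to move; the robot and the scene stay as the last step left them, time stands still between calls to the robot, and variables do not carry over. Pictures are saved under pics/ and viewed, at most 14 in all, crops included, and the job is handed in when it is done.

Besides the shell and the picture viewer there is one more tool, called after "Call:" as a command line: name --argument value ..., lists and objects as JSON in quotes. carry_out: Moves the arm, as the interface text tells. Its arguments: {"type":"object","properties":{"deltas":{"type":"array"},"grip":{"type":"number"},"grip_force":{"type":"number"}},"required":["deltas"]}

```bash
ls; mkdir -p pics; python3 - <<'E'
from plant import ctrl
import cv2,numpy as np
s=ctrl.get_state();print(s)
for n in ["top","scene"]:
    p,d=ctrl.read_camera(n);cv2.imwrite(f"pics/{n}0.png",cv2.resize(p[:,:,::-1],None,fx=1.5,fy=1.5));np.save(f"{n}_d.npy",d);np.save(f"{n}_p.npy",p)
    m=ctrl.camera_model(n);print(n,np.round(m["intrinsics"],1).tolist(),np.round(m["extrinsics"],3).tolist())
    if n=="top":
        for q in ["gear_large","spacer","gear_small","collar","shaft"]:
            print(q,[(np.round(r["uv"]).tolist(),round(r["score"],2)) for r in ctrl.find_in(n,q)])
print(np.round(ctrl.camera_model("wrist")["hand_eye"],4).tolist(),ctrl.camera_model("wrist")["intrinsics"])
E
```

```text
pics
{'time': 0.0, 'qpos': array([-1.46703338e+00,  2.87165841e-01,  1.57814287e+00, -1.02075520e-05,
        1.27860402e+00, -1.50004106e-01]), 'dq': array([ 7.60125856e-04,  1.28228075e-05,  4.86063634e-04,  1.80995749e-04,
        2.53817646e-04, -1.16096504e-03]), 'joint_efforts': array([ 4.77471349e-04, -4.05983698e+01, -2.92625248e+01, -1.11389033e-04,
        5.82581299e-03,  2.03506937e-05]), 'eef_pos': array([ 0.16941635, -0.65272864,  0.22996554]), 'tcp_rot': array([ 9.91960225e-01,  1.26544719e-01,  2.19338976e-05, -1.15983967e-03]), 'contact_force': array([-0.42348202,  0.3660216 ,  0.0461319 ]), 'wrist_torque': array([-0.01277997,  0.01235252,  0.01858211]), 'finger_force': 0.0, 'opening': 0.9989070014353889}
top [[491.4, 0.0, 254.5], [0.0, 491.4, 196.8], [0.0, 0.0, 1.0]] [[0.002, -1.0, -0.001, 0.004], [-0.981, -0.002, -0.192, 0.515], [0.192, 0.002, -0.981, 1.49], [0.0, 0.0, 0.0, 1.0]]
gear_large [([165.0, 222.0], 0.62)]
spacer []
gear_small [([153.0, 169.0], 0.58)]
collar [([349.0, 173.0], 0.53)]
shaft []
scene [[366.6, 0.0, 263.9], [0.0, 366.6, 191.2], [0.0, 0.0, 1.0]] [[0.531, 0.847, 0.019, -0.283], [0.61, -0.367, -0.702, -0.279], [-0.588, 0.384, -0.712, 1.316], [0.0, 0.0, 0.0, 1.0]]
[[0.0005, -0.9637, -0.267, 0.0676], [1.0, 0.0005, 0.0, -0.0001], [0.0001, -0.267, 0.9637, -0.1425], [0.0, 0.0, 0.0, 1.0]] [[326.07758745   0.         263.40338666]
 [  0.         326.07758745 189.61820024]
 [  0.           0.           1.        ]]
```

View pics/top0.png

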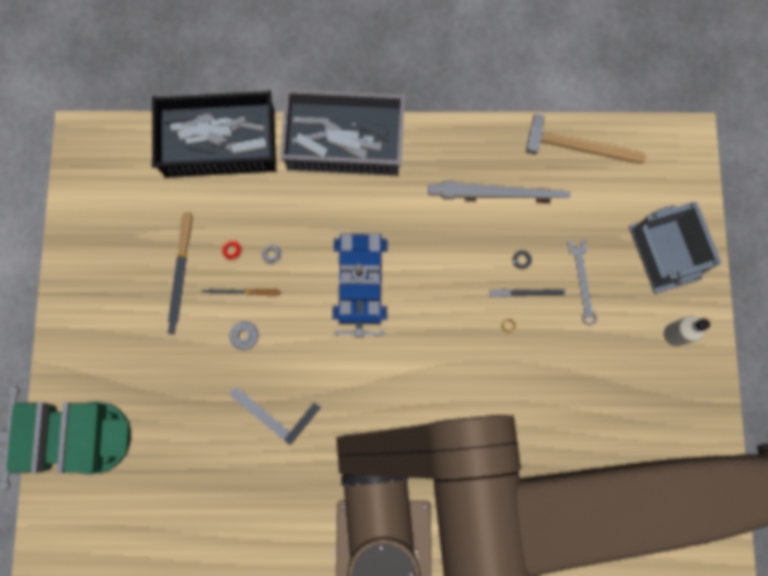

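View pics/scene0.png

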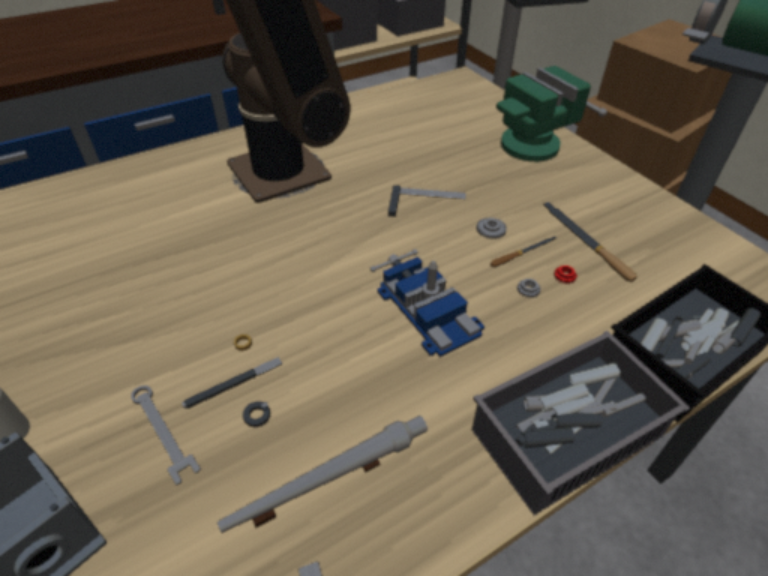

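Top view (pixels in the unscaled image): large gear (162,223), grey small gear (181,169), and its red look-alike (155,166), which I will leave alone. The spacer is at (339,216), the dark collar at (348,173) and the shaft at (240,181). The possible confusions are small gear vs red ring, and spacer vs collar; colour settles both. I'll take the grey ring with the hub, and check it in a crop.

```bash
cat > h.py <<'E'
import numpy as np,cv2
from plant import ctrl
from scipy.spatial.transform import Rotation as R
def T_wc(name,s=None):
    m=ctrl.camera_model(name);K=np.array(m["intrinsics"])
    if name=="wrist":
        T=np.eye(4);T[:3,:3]=R.from_quat(s["tcp_rot"]).as_matrix();T[:3,3]=s["eef_pos"]
        return K,T@np.array(m["hand_eye"])
    return K,np.linalg.inv(np.array(m["extrinsics"]))
def ray(K,T,uv,z):
    d=T[:3,:3]@np.linalg.solve(K,[uv[0],uv[1],1.]);o=T[:3,3]
    return o+d*(z-o[2])/d[2]
def cloud(K,T,d):
    v,u=np.mgrid[:d.shape[0],:d.shape[1]]
    P=np.stack([(u-K[0,2])/K[0,0]*d,(v-K[1,2])/K[1,1]*d,d],-1)
    return P@T[:3,:3].T+T[:3,3]
def proj(K,T,p):
    q=K@(T[:3,:3].T@(np.array(p)-T[:3,3]));return q[:2]/q[2]
def tooldelta(s,dw):  # world shift -> tool axes
    return R.from_quat(s["tcp_rot"]).inv().apply(dw)
E
python3 - <<'E'
from h import *
K,T=T_wc("top");d=np.load("top_d.npy");p=np.load("top_p.npy");C=cloud(K,T,d)
for n,uv,z in [("gear_large",(162.5,223),.018),("gear_small",(181,169.5),.017),("red",(155,166.5),.017),("spacer",(339,216.5),.011),("collar",(348,173),.011),("shaft",(240,181),.11)]:
    r=ray(K,T,uv,z); m=(np.hypot(*(C[...,:2]-r[:2]).transpose(2,0,1))<.04)
    mm=m&(C[...,2]>.006); Q=C[mm]
    print(n,r.round(3),"cloud mean",Q.mean(0).round(3) if len(Q) else None,len(Q),"zmax",C[m][:,2].max().round(3),"r",np.hypot(*r[:2]).round(3))
for uv in[(30,30),(200,250)]: print(C[uv[1],uv[0]])
c=p[130:250,100:380,::-1];cv2.imwrite("pics/crop.png",cv2.resize(c,None,fx=2.85,fy=2.85,interpolation=cv2.INTER_CUBIC))
E
```

```text
gear_large [0.436 0.296 0.018] cloud mean [0.438 0.298 0.012] 221 zmax 0.028 r 0.527
gear_small [0.611 0.243 0.017] cloud mean [0.614 0.244 0.012] 100 zmax 0.026 r 0.658
red [0.621 0.328 0.017] cloud mean [0.621 0.331 0.013] 89 zmax 0.023 r 0.702
spacer [ 0.459 -0.265  0.011] cloud mean [ 0.46  -0.265  0.01 ] 43 zmax 0.017 r 0.53
collar [ 0.602 -0.298  0.011] cloud mean [ 0.604 -0.297  0.011] 114 zmax 0.018 r 0.672
shaft [0.552 0.049 0.11 ] cloud mean [0.551 0.048 0.05 ] 485 zmax 0.124 r 0.554
[ 1.54259843  1.16131982 -0.74961145]
[ 0.35248976  0.17753152 -0.00081391]
```

View pics/crop.png

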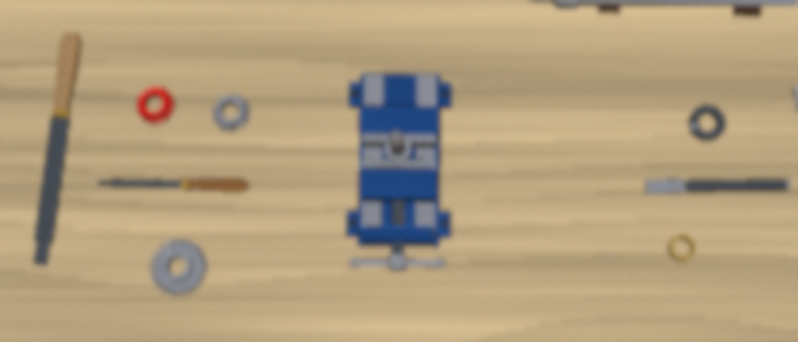

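The crop confirms the grey hubbed small gear at crop (231,112) and the red ring at (155,105). The thin brass spacer is at (681,248) and the dark slit collar at (707,122). Next I move over the right-hand group.

Call:
carry_out --deltas '[0.393,-0.28,0,0,0,0.254,0.393,-0.28,0,0,0,0.254,0.393,-0.28,0,0,0,0.254,0.393,-0.28,0,0,0,0.254,0.393,-0.28,0,0,0,0.254]' --grip 100 --grip_force 40

```text
time: 0.98
eef_pos: [0.3714, -0.4123, 0.2316]
tcp_rot: [1.0, -0.0, 0.0, 0.0]
contact_force: [0.8, -1.2, -0.2]
opening: 0.997
finger_force: 0.0
```

Call:
carry_out --deltas '[0.11,-0.13,0,0,0,0,0.11,-0.13,0,0,0,0,0.11,-0.13,0,0,0,0,0.11,-0.13,0,0,0,0]'

```text
time: 1.48
eef_pos: [0.4818, -0.2816, 0.2315]
tcp_rot: [1.0, 0.002, 0.0, -0.0]
contact_force: [0.6, -0.9, -0.7]
opening: 1.0
finger_force: 0.0
```

```bash
cat > look.py <<'E'
import sys;from h import *
s=ctrl.get_state();p,d=ctrl.read_camera("wrist");n=sys.argv[1]
K,T=T_wc("wrist",s);C=cloud(K,T,d);np.savez(n,p=p,C=C,K=K,T=T,d=d)
cv2.imwrite(f"pics/{n}.png",cv2.resize(p[:,:,::-1],None,fx=1.5,fy=1.5))
print(s["time"],s["eef_pos"].round(4),s["tcp_rot"].round(4),s["opening"])
# expected things: name x y
for a in sys.argv[2:]:
    x,y=map(float,a.split(","));r=np.hypot(C[...,0]-x,C[...,1]-y);m=(r<.04)&(d>0)
    z=C[m][:,2];zt=np.percentile(z,99)
    t=m&(C[...,2]>.5*zt);u=np.argwhere(t)[:,::-1].astype(np.float32)
    (cu,cv),cr=cv2.minEnclosingCircle(u)
    b=C[m&(C[...,2]<.004)]
    print(a,"ztop",zt.round(4),"bench",np.median(b[:,2]).round(4) if len(b) else None,"n",len(u),"uv",round(cu,1),round(cv,1),"rad px",round(cr,1),"circ->xy",ray(K,T,(cu,cv),zt).round(4),"mean",C[t].mean(0).round(4),"ext",np.ptp(C[t],axis=0).round(4))
E
python3 look.py w1 0.46,-0.265 0.604,-0.297
```

```text
1.475 [ 0.4818 -0.2816  0.2315] [ 1.0e+00  2.3e-03  2.0e-04 -0.0e+00] 0.9996865541120312
0.46,-0.265 ztop 0.3242 bench -0.0001 n 8477 uv 189.3 352.3 rad px 112.2 circ->xy [ 0.5045 -0.2677  0.3242] mean [ 0.4912 -0.2632  0.3049] ext [0.032  0.0638 0.0826]
0.604,-0.297 ztop 0.0121 bench -0.0003 n 1039 uv 279.0 45.5 rad px 22.2 circ->xy [ 0.6027 -0.2968  0.0121] mean [ 0.6026 -0.2985  0.0106] ext [0.0403 0.0415 0.0069]
```

View pics/w1.png

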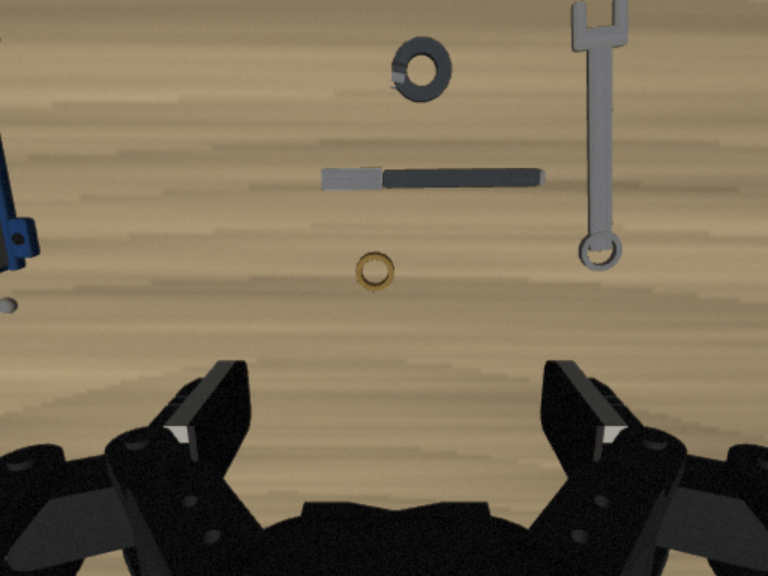

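The view shows the spacer at native (250,181) and the collar at (281,46) with its slit on the left. The chisel lies between them. Next I look at the shaft.

Call:
carry_out --deltas '[0.05,-0.33,0,0,0,0,0.05,-0.33,0,0,0,0,0.05,-0.33,0,0,0,0,0.05,-0.33,0,0,0,0,0.05,-0.33,0,0,0,0]'

```text
time: 2.15
eef_pos: [0.5273, 0.0252, 0.2316]
tcp_rot: [1.0, -0.001, 0.0, 0.0]
contact_force: [1.0, -0.3, 0.3]
opening: 1.002
finger_force: 0.0
```

Call:
carry_out --deltas '[0.005,-0.02,0,0,0,0,0,-0.02,0,0,0,0]'

```text
time: 2.4
eef_pos: [0.5273, 0.0448, 0.2313]
tcp_rot: [1.0, 0.0, -0.0, 0.0]
contact_force: [0.1, -0.5, -0.4]
opening: 0.997
finger_force: 0.0
```

```bash
python3 - <<'E'
import re
t=open('look.py').read().replace("m=(r<.04)&(d>0)","m=(r<.04)&(d>0)&(C[...,2]<.03)")
open('look.py','w').write(t)
E
python3 look.py w2; python3 - <<'E'
import numpy as np
from h import *
f=np.load("w2.npz");C=f["C"];
r=np.hypot(C[...,0]-.552,C[...,1]-.049)
for a,b in[(.117,.128),(.112,.117),(.09,.11),(.0575,.063),(.045,.055)]:
    m=(r<.03)&(C[...,2]>a)&(C[...,2]<b);Q=C[m]
    u=np.argwhere(m)[:,::-1].astype(np.float32)
    if len(u)>2:
        c,cr=cv2.minEnclosingCircle(u);print(a,len(Q),Q.mean(0).round(4),Q.min(0).round(4),Q.max(0).round(4),"uv",np.round(c,1),round(cr,1),ray(f["K"],f["T"],c,(a+b)/2).round(4))
E
```

```text
2.4 [0.5273 0.0448 0.2313] [ 1.e+00  4.e-04 -1.e-04  3.e-04] 0.9972736542344561
0.117 138 [0.5595 0.0524 0.1201] [0.5546 0.0468 0.117 ] [0.5648 0.0578 0.1231] uv [254.1 146.1] 7.2 [0.56   0.0521 0.1225]
0.112 149 [0.5601 0.0522 0.1144] [0.5514 0.0452 0.1121] [0.5667 0.0597 0.1169] uv [254.2 145.3] 9.9 [0.5595 0.0522 0.1145]
0.09 46 [0.5656 0.0514 0.1003] [0.5624 0.0452 0.0901] [0.5671 0.0596 0.1097] uv [254.6 139.5] 8.6 [0.5624 0.0523 0.1   ]
0.0575 379 [0.5632 0.0514 0.0598] [0.5454 0.0385 0.0576] [0.5733 0.0664 0.0624] uv [255.5 137.9] 15.5 [0.5592 0.0524 0.0603]
0.045 1510 [0.547  0.0484 0.05  ] [0.5227 0.0192 0.045 ] [0.582  0.0782 0.0537] uv [259.3 143.5] 30.5 [0.5526 0.0489 0.05  ]
```

View pics/w2.png

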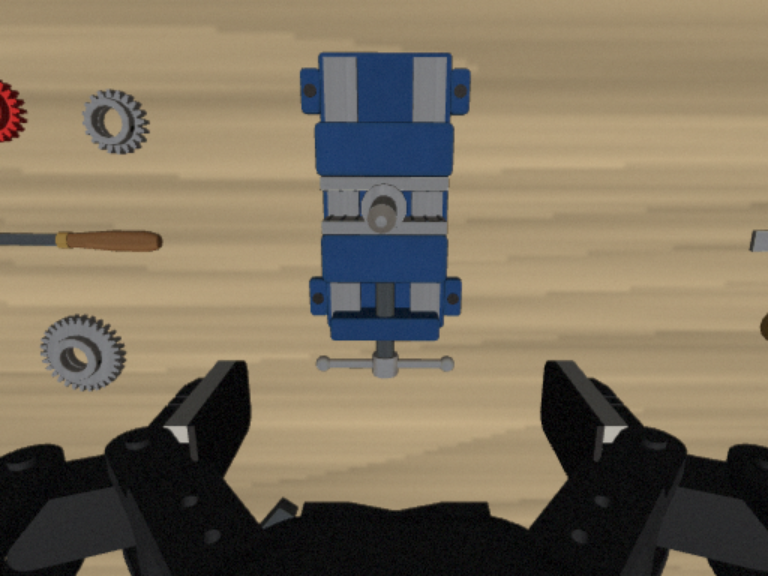

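The shaft tip is at native (254,146), giving an axis of (0.5595, 0.0523); the tip and shoulder readings agree. Now to the large gear.

Call:
carry_out --deltas '[-0.122,-0.245,0.05,0,0,0,-0.122,-0.245,0.05,0,0,0,-0.122,-0.245,0.05,0,0,0,-0.122,-0.245,0.05,0,0,0,-0.122,-0.245,0.05,0,0,0]'

```text
time: 3.08
eef_pos: [0.4042, 0.29, 0.1806]
tcp_rot: [1.0, -0.0, -0.0, 0.0]
contact_force: [-0.1, -0.6, 0.4]
opening: 1.0
finger_force: 0.0
```

```bash
python3 look.py w3 0.438,0.297; python3 - <<'E'
from h import *
f=np.load("w3.npz");C=f["C"];r=np.hypot(C[...,0]-.438,C[...,1]-.297)
for a,b in[(.0145,.022),(.006,.012)]:
    m=(r<.045)&(C[...,2]>a)&(C[...,2]<b);u=np.argwhere(m)[:,::-1].astype(np.float32);c,cr=cv2.minEnclosingCircle(u)
    print(len(u),np.round(c,1),round(cr,1),ray(f["K"],f["T"],c,np.median(C[m][:,2])).round(4),(C[m].max(0)+C[m].min(0))/2,np.ptp(C[m],axis=0))
E
```

```text
3.075 [0.4042 0.29   0.1806] [ 1.e+00 -2.e-04 -4.e-04  3.e-04] 1.0003306683722677
0.438,0.297 ztop 0.0188 bench -0.0001 n 1169 uv 253.9 137.9 rad px 33.3 circ->xy [0.4371 0.2988 0.0188] mean [0.4356 0.2985 0.0148] ext [0.0628 0.0621 0.0104]
745 [254.2 139.5] 19.2 [0.4355 0.2986 0.0176] [0.43513998 0.29883231 0.01719034] [0.0345114  0.03564708 0.00524166]
1976 [254.  138.1] 33.5 [0.4358 0.299  0.0088] [0.43492072 0.29902232 0.0088662 ] [0.06311299 0.06340473 0.00570788]
```

View pics/w3.png

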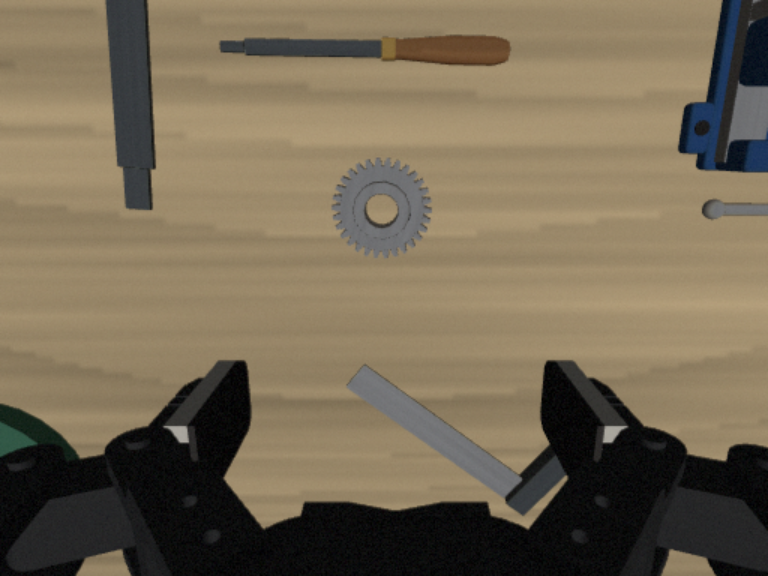

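The large gear is centred at native (254,139), giving (0.4352, 0.2988). I move above it and nearly close, so I can read how far back the fingertips stand at that opening.

Call:
carry_out --deltas '[0.031,-0.009,0.06,0,0,0,0.031,-0.009,0.06,0,0,0,0.031,-0.009,0.06,0,0,0,0.031,-0.009,0.06,0,0,0]' --grip 43

```text
time: 3.62
eef_pos: [0.4376, 0.2987, 0.1237]
tcp_rot: [1.0, -0.001, 0.002, -0.001]
contact_force: [-1.0, -0.1, 0.1]
opening: 0.43
finger_force: 0.0
```

```bash
python3 look.py w4; python3 - <<'E'
from h import *
s=ctrl.get_state();f=np.load("w4.npz");C=f["C"]
Q=(C-s["eef_pos"])@R.from_quat(s["tcp_rot"]).as_matrix()
m=(np.abs(Q[...,1])<.06)&(np.abs(Q[...,0])<.016)&(Q[...,2]<.03)&(f["d"]>0)
P=Q[m]
for sg in(-1,1):
    a=P[P[:,1]*sg>0]; print(sg,len(a),"tip z",np.percentile(a[:,2],[90,95,99,100]).round(4),"inner y",np.abs(a[a[:,2]>-.03][:,1]).min().round(4),"x",a[:,0].min().round(4),a[:,0].max().round(4))
E
```

```text
3.625 [0.4376 0.2987 0.1237] [ 1.0e+00 -7.0e-04  1.8e-03 -7.0e-04] 0.4295107513677793
-1 17161 tip z [-0.0384 -0.0248 -0.0094 -0.0011] inner y 0.018 x -0.0126 0.016
1 16642 tip z [-0.0382 -0.0242 -0.0092 -0.001 ] inner y 0.0183 x -0.0125 0.016
```

View pics/w4.png

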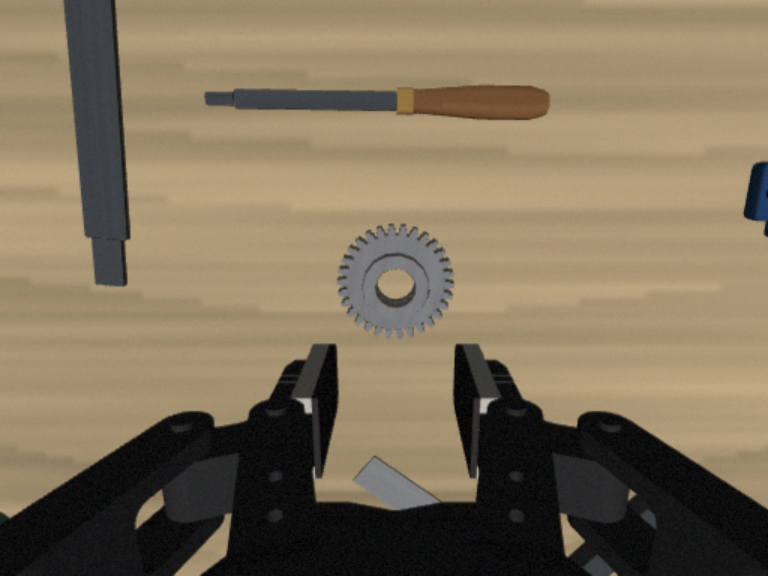

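Call:
carry_out --deltas '[0,0,0.06,0,0,0,0,0,0.09,0,0,0,0,0,0.109,0,0,0,0,0,0.109,0,0,0,0,0,0.109,0,0,0]' --grip 60

```text
time: 4.3
eef_pos: [0.4377, 0.2997, 0.0141]
tcp_rot: [1.0, -0.0, 0.002, -0.001]
contact_force: [0.5, 0.2, 0.2]
opening: 0.598
finger_force: 0.0
```

Call:
carry_out --deltas '[0,0,0,0,0,0,0,0,0,0,0,0,0,0,0,0,0,0]' --grip 20 --grip_force 50

```text
time: 4.68
eef_pos: [0.4376, 0.2993, 0.0148]
tcp_rot: [1.0, 0.0, 0.001, -0.0]
contact_force: [-1.4, -1.9, 7.4]
opening: 0.369
finger_force: 48.9
```

```bash
python3 -c "
from h import *
s=ctrl.get_state();print({k:np.round(v,4) for k,v in s.items()})"
```

```text
{'time': np.float64(4.675), 'qpos': array([ 4.0880e-01,  2.6060e-01,  2.0576e+00, -1.0000e-03,  8.2120e-01,
        1.9802e+00]), 'dq': array([ 0.0001,  0.0009, -0.0015, -0.0004,  0.0004,  0.001 ]), 'joint_efforts': array([  0.4318, -29.0335, -20.6048,   0.2492,  -0.671 ,  -0.0741]), 'eef_pos': array([0.4376, 0.2993, 0.0148]), 'tcp_rot': array([ 1.0e+00,  0.0e+00,  1.1e-03, -1.0e-04]), 'contact_force': array([-1.4457, -1.851 ,  7.3913]), 'wrist_torque': array([-0.5099,  0.3301, -0.0532]), 'finger_force': np.float64(48.8674), 'opening': np.float64(0.3688)}
```

Call:
carry_out --deltas '[0,0,0,0,0,0,0,0,0,0,0,0,0,0,0,0,0,0]' --grip 60

```text
time: 5.05
eef_pos: [0.4362, 0.299, 0.0123]
tcp_rot: [1.0, -0.0, -0.0, -0.0]
contact_force: [0.1, -0.3, -0.1]
opening: 0.603
finger_force: 0.0
```

```bash
python3 -c "
from h import *
s=ctrl.get_state();print({k:np.round(v,4) for k,v in s.items()})"; python3 look.py w5
```

```text
{'time': np.float64(5.05), 'qpos': array([4.0900e-01, 2.6360e-01, 2.0599e+00, 1.0000e-04, 8.1810e-01,
       1.9799e+00]), 'dq': array([-0.0006,  0.003 ,  0.0016,  0.0002, -0.0005,  0.0012]), 'joint_efforts': array([-3.90000e-03, -3.23459e+01, -2.18790e+01,  5.00000e-04,
       -2.60000e-03, -1.00000e-04]), 'eef_pos': array([0.4362, 0.299 , 0.0123]), 'tcp_rot': array([ 1.e+00, -1.e-04, -0.e+00, -0.e+00]), 'contact_force': array([ 0.1122, -0.3458, -0.057 ]), 'wrist_torque': array([-0.0246,  0.0387,  0.0216]), 'finger_force': np.float64(0.0), 'opening': np.float64(0.6033)}
5.05 [0.4362 0.299  0.0123] [ 1.e+00 -1.e-04 -0.e+00 -0.e+00] 0.6032942125525327
```

View pics/w5.png

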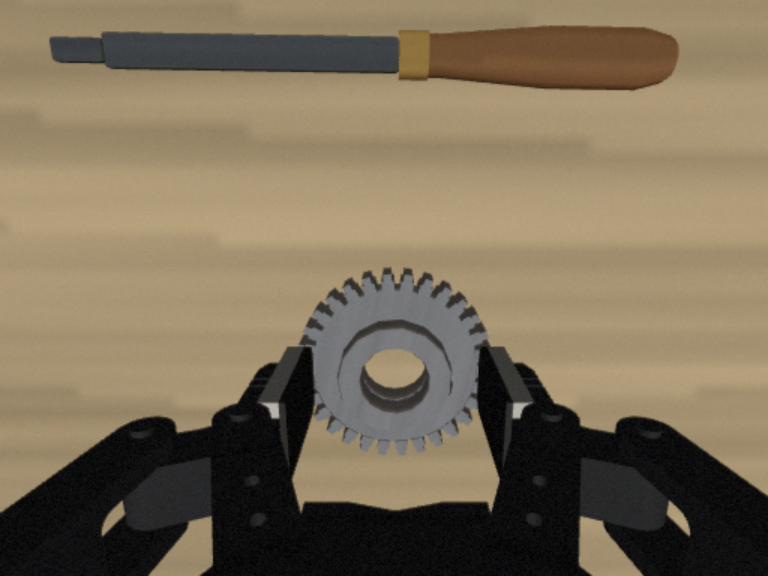

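The gear still lies flat at native (264,245); the fingers closed over the hub's top edge because the arm had not yet settled. I check the centring.

```bash
python3 - <<'E'
from h import *
f=np.load("w5.npz");C=f["C"];r=np.hypot(C[...,0]-.436,C[...,1]-.299)
m=(r<.021)&(C[...,2]>.014)&(C[...,2]<.021)
u=np.argwhere(m)[:,::-1].astype(np.float32);c,cr=cv2.minEnclosingCircle(u)
print(len(u),c,cr,ray(f["K"],f["T"],c,.018),(C[m].max(0)+C[m].min(0))/2,np.ptp(C[m],axis=0))
print(proj(f["K"],f["T"],[.4362,.299,.018]))
E
```

```text
2982 (263.15814208984375, 251.16453552246094) 38.28924560546875 [0.43657398 0.29925067 0.018     ] [0.43516783 0.29923081 0.01681098] [0.03579518 0.03570198 0.00560982]
[263.70357065 251.90808041]
```

Call:
carry_out --deltas '[0,0,0.001,0,0,0,0,0,0.001,0,0,0]'

```text
time: 5.35
eef_pos: [0.4361, 0.299, 0.0111]
tcp_rot: [1.0, -0.0, -0.0, 0.0]
contact_force: [-0.0, 0.4, 0.9]
opening: 0.601
finger_force: 0.0
```

Call:
carry_out --deltas '[0,0,0.0015,0,0,0,0,0,0.0015,0,0,0,0,0,0.0015,0,0,0]'

```text
time: 5.72
eef_pos: [0.4363, 0.299, 0.0098]
tcp_rot: [1.0, -0.0, -0.0, 0.0]
contact_force: [-0.3, 0.7, 0.4]
opening: 0.602
finger_force: 0.0
```

Call:
carry_out --deltas '[0,0,0,0,0,0,0,0,0,0,0,0,0,0,0,0,0,0,0,0,0,0,0,0]' --grip 20 --grip_force 50

```text
time: 6.22
eef_pos: [0.4365, 0.2993, 0.0104]
tcp_rot: [1.0, -0.0, 0.0, -0.0]
contact_force: [-2.0, 0.5, 5.6]
opening: 0.389
finger_force: 49.4
```

Call:
carry_out --deltas '[0,0,-0.03,0,0,0,0,0,-0.06,0,0,0,0,0,-0.06,0,0,0]'

```text
time: 6.6
eef_pos: [0.4377, 0.2995, 0.0712]
tcp_rot: [1.0, -0.0, 0.002, -0.001]
contact_force: [0.0, 0.2, -3.6]
opening: 0.387
finger_force: 50.4
```

```bash
python3 look.py w6
```

```text
6.6 [0.4377 0.2995 0.0712] [ 1.0e+00 -0.0e+00  2.2e-03 -8.0e-04] 0.38702988756611967
```

View pics/w6.png

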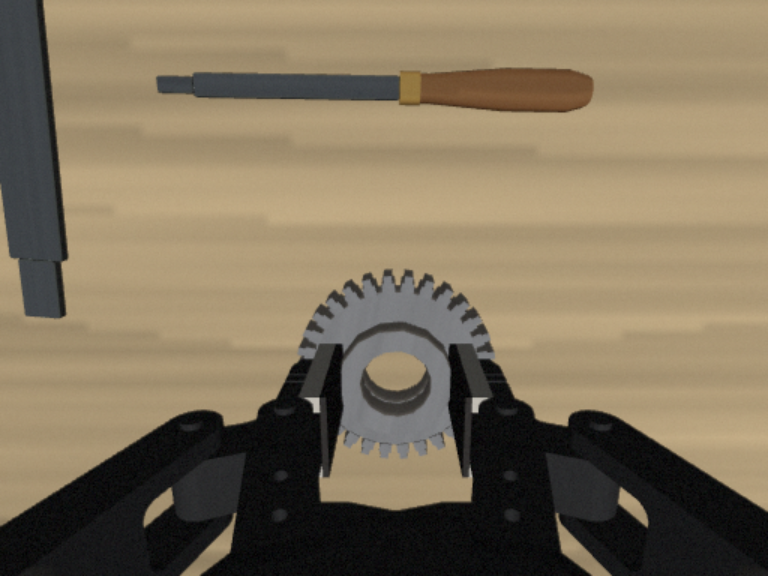

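The gear is held by the hub, level, centred between the pads. I lift it and carry it over the shaft.

Call:
carry_out --deltas '[0.02,0.03,-0.05,0,0,0,0.05,0.08,-0.1,0,0,0,0.123,0.247,-0.11,0,0,0,0.123,0.247,-0.11,0,0,0,0.123,0.247,-0.11,0,0,0]'

```text
time: 7.28
eef_pos: [0.5558, 0.0561, 0.1764]
tcp_rot: [1.0, -0.0, -0.002, -0.0]
contact_force: [1.0, 0.4, -3.2]
opening: 0.388
finger_force: 51.0
```

Call:
carry_out --deltas '[0.005,0.08,0,0,0,0,0.005,0.08,0,0,0,0]'

```text
time: 7.52
eef_pos: [0.5605, -0.0253, 0.1762]
tcp_rot: [1.0, -0.002, -0.002, -0.0]
contact_force: [0.1, -0.5, -3.6]
opening: 0.382
finger_force: 51.0
```

Call:
carry_out --deltas '[0,-0.0775,0,0,0,0,0,-0.0775,0,0,0,0,0,-0.0775,0,0,0,0,0,-0.0775,0,0,0,0]'

```text
time: 8.02
eef_pos: [0.5612, 0.0554, 0.1783]
tcp_rot: [1.0, 0.0, -0.001, 0.0]
contact_force: [0.6, -0.2, -3.1]
opening: 0.389
finger_force: 51.2
```

```bash
python3 look.py w7; cat > rel.py <<'E'
# centre of held part's top ring vs TCP, from wrist depth, in tool frame
import sys;from h import *
n=sys.argv[1];rad=float(sys.argv[2]);f=np.load(n+".npz");s=ctrl.get_state()
Q=(f["C"]-s["eef_pos"])@R.from_quat(s["tcp_rot"]).as_matrix()
m=(np.hypot(Q[...,0],Q[...,1])<rad)&(Q[...,2]>-.02)&(Q[...,2]<.004)&(np.abs(Q[...,1])<.015)
u=Q[m];print(len(u),"z top",np.median(u[:,2]).round(4))
m2=m&(abs(Q[...,2]-np.median(u[:,2]))<.002);u=Q[m2];print("x range",np.percentile(u[:,0],[0.5,99.5]).round(4),"mid",np.percentile(u[:,0],[.5,99.5]).mean().round(4))
E
python3 rel.py w7 .022
```

```text
8.025 [0.5612 0.0554 0.1783] [ 1.e+00  3.e-04 -7.e-04  2.e-04] 0.38912821513302626
4126 z top -0.0063
x range [-0.0182  0.016 ] mid -0.0011
```

View pics/w7.png

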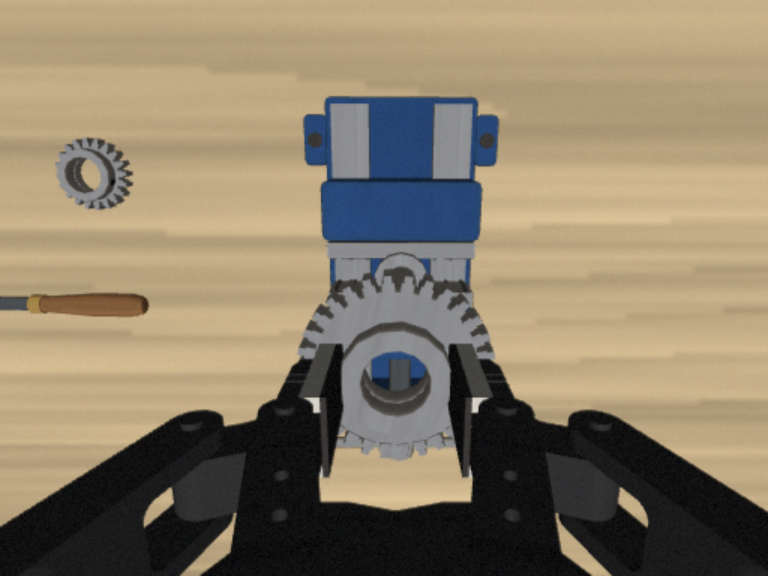

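Call:
carry_out --deltas '[-0.001,0.003,0,0,0,0,-0.001,0.003,0.02,0,0,0,-0.001,0.003,0.04,0,0,0,-0.001,0.003,0.04,0,0,0,-0.001,0.003,0.04,0,0,0]'

```text
time: 8.7
eef_pos: [0.5606, 0.0524, 0.1388]
tcp_rot: [1.0, -0.0, -0.0, -0.0]
contact_force: [0.3, 0.1, -2.1]
opening: 0.385
finger_force: 51.2
```

Call:
carry_out --deltas '[0,0,0.01,0,0,0,0,0,0.02,0,0,0,0,0,0.02,0,0,0,0,0,0.02,0,0,0]'

```text
time: 9.2
eef_pos: [0.5607, 0.0524, 0.1191]
tcp_rot: [1.0, -0.0, 0.0, 0.0]
contact_force: [-0.2, -1.0, -3.1]
opening: 0.389
finger_force: 51.2
```

Call:
carry_out --deltas '[0,0,0.015,0,0,0,0,0,0.03,0,0,0,0,0,0.044,0,0,0,0,0,0.044,0,0,0,0,0,0.044,0,0,0]'

```text
time: 9.82
eef_pos: [0.5608, 0.0524, 0.0752]
tcp_rot: [1.0, -0.0, 0.0, -0.0]
contact_force: [0.1, -0.7, -2.5]
opening: 0.389
finger_force: 51.2
```

```bash
python3 look.py w8; python3 rel.py w8 .022
```

```text
9.825 [0.5608 0.0524 0.0752] [ 1.e+00 -1.e-04  1.e-04 -0.e+00] 0.38893153332522684
3890 z top -0.0062
x range [-0.0146  0.016 ] mid 0.0007
```

Call:
carry_out --deltas '[0,0,0.003,0,0,0,0,0,0.003,0,0,0,0,0,0.003,0,0,0]'

```text
time: 10.25
eef_pos: [0.5607, 0.0524, 0.0724]
tcp_rot: [1.0, -0.0, 0.0, 0.0]
contact_force: [-0.1, -0.5, -2.7]
opening: 0.385
finger_force: 51.2
```

Call:
carry_out --deltas '[0,0,0,0,0,0,0,0,0,0,0,0,0,0,0,0,0,0,0,0,-0.03,0,0,0,0,0,-0.09,0,0,0]' --grip 65

```text
time: 10.88
eef_pos: [0.5584, 0.0525, 0.1601]
tcp_rot: [1.0, -0.0, -0.004, -0.0]
contact_force: [0.8, 0.5, 0.3]
opening: 0.65
finger_force: 0.0
```

Call:
carry_out --deltas '[0,0,-0.06,0,0,0,-0.03,0,-0.07,0,0,0,-0.03,0,-0.07,0,0,0,-0.03,0,-0.07,0,0,0]'

```text
time: 11.38
eef_pos: [0.5305, 0.0524, 0.2314]
tcp_rot: [1.0, -0.0, -0.0, -0.0]
contact_force: [-0.6, -0.3, -0.8]
opening: 0.651
finger_force: 0.0
```

```bash
python3 look.py w9; cat > stack.py <<'E'
import sys;from h import *
f=np.load(sys.argv[1]+".npz");C=f["C"];zt=float(sys.argv[2])
r=np.hypot(C[...,0]-.5595,C[...,1]-.0523);rad=float(sys.argv[3])
m=(r<rad+.005)&(r>.0105)&(abs(C[...,2]-zt)<.006)&(f["d"]>0)
P=C[m];print("top z",np.percentile(P[:,2],[10,50,90]).round(4))
m&=abs(C[...,2]-np.median(P[:,2]))<.0025
P=C[m];c=(np.percentile(P,1,axis=0)+np.percentile(P,99,axis=0))/2;print("n",len(P),"centre",c.round(4),"ext",np.ptp(P,axis=0).round(4))
A=np.c_[P[:,:2]-c[:2],np.ones(len(P))];k=np.linalg.lstsq(A,P[:,2],rcond=None)[0];print("tilt",k.round(3))
E
python3 stack.py w9 .078 .018; python3 stack.py w9 .069 .032
```

```text
11.375 [0.5305 0.0524 0.2314] [ 1.e+00 -1.e-04 -4.e-04 -1.e-04] 0.6512216239755892
top z [0.0766 0.0776 0.0786]
n 680 centre [0.5595 0.0525 0.0776] ext [0.0347 0.0346 0.0047]
tilt [-0.004  0.     0.078]
top z [0.0678 0.0688 0.0698]
n 2047 centre [0.5592 0.0524 0.0687] ext [0.0633 0.0629 0.0048]
tilt [-0.001 -0.001  0.069]
```

View pics/w9.png

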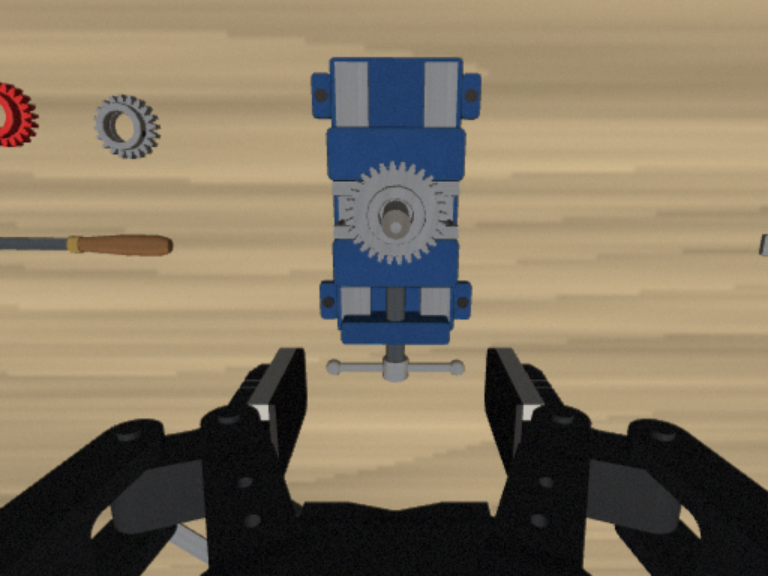

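The large gear is seated at native (264,142): hub top at z=0.0776, centred and level. Next is the spacer.

Call:
carry_out --deltas '[-0.1,0.317,0.05,0,0,0,-0.1,0.317,0.05,0,0,0,-0.1,0.317,0.05,0,0,0,-0.1,0.317,0.05,0,0,0,-0.1,0.317,0.05,0,0,0]' --grip 50

```text
time: 12.05
eef_pos: [0.4368, -0.2441, 0.1842]
tcp_rot: [1.0, -0.0, -0.001, -0.001]
contact_force: [0.5, 0.1, -0.5]
opening: 0.498
finger_force: 0.0
```

```bash
cat > part.py <<'E'
# python part.py name x y zlo zhi rad : centre of a part on the bench
import sys;from h import *
n=sys.argv[1];x,y,lo,hi,rad=map(float,sys.argv[2:]);f=np.load(n+".npz");C=f["C"]
for i in range(2):
    m=(np.hypot(C[...,0]-x,C[...,1]-y)<rad)&(C[...,2]>lo)&(C[...,2]<hi)
    P=C[m];c=(np.percentile(P,1,axis=0)+np.percentile(P,99,axis=0))/2;x,y=c[:2]
u=np.argwhere(m)[:,::-1].astype(np.float32);q,cr=cv2.minEnclosingCircle(u)
print("part",len(P),"centre",c.round(4),"ext",np.ptp(P,axis=0).round(4),"z50",np.median(P[:,2]).round(4),"uv",np.round(q),"circ",ray(f["K"],f["T"],q,np.median(P[:,2])).round(4))
s=ctrl.get_state();print("to tool x,y:",tooldelta(s,np.r_[c[:2]-s["eef_pos"][:2],0]).round(4))
E
python3 look.py w10; python3 part.py w10 .46 -.265 .007 .016 .022
```

```text
12.05 [ 0.4368 -0.2441  0.1842] [ 1.e+00 -2.e-04 -5.e-04 -6.e-04] 0.49758746677810056
part 386 centre [ 0.4588 -0.2653  0.0098] ext [0.0293 0.0283 0.0061] z50 0.0106 uv [286. 148.] circ [ 0.4587 -0.2654  0.0106]
to tool x,y: [ 0.0246  0.0151 -0.0001]
```

Call:
carry_out --deltas '[0.026,0.013,0.05,0,0,0,0.026,0.013,0.09,0,0,0,0.026,0.013,0.09,0,0,0,0.026,0.013,0.09,0,0,0]'

```text
time: 12.6
eef_pos: [0.4642, -0.2555, 0.0964]
tcp_rot: [1.0, 0.0, 0.0, 0.0]
contact_force: [0.1, -0.7, 0.3]
opening: 0.499
finger_force: 0.0
```

```bash
python3 look.py w11; python3 part.py w11 .459 -.265 .007 .016 .022
```

```text
12.6 [ 0.4642 -0.2555  0.0964] [1.e+00 0.e+00 3.e-04 2.e-04] 0.4988374068195061
part 666 centre [ 0.459  -0.2655  0.0096] ext [0.0294 0.0295 0.0058] z50 0.0105 uv [277. 202.] circ [ 0.4592 -0.2654  0.0105]
to tool x,y: [-0.0057  0.0096  0.    ]
```

Call:
carry_out --deltas '[-0.005,0.0095,0.03,0,0,0,-0.005,0.0095,0.06,0,0,0,-0.005,0.0095,0.088,0,0,0,-0.005,0.0095,0.088,0,0,0,-0.005,0.0095,0.088,0,0,0]'

```text
time: 13.28
eef_pos: [0.46, -0.2658, 0.0099]
tcp_rot: [1.0, 0.0, 0.001, 0.001]
contact_force: [1.4, -0.0, 0.4]
opening: 0.5
finger_force: 0.0
```

Call:
carry_out --deltas '[0,0,0,0,0,0,0,0,0,0,0,0]'

```text
time: 13.52
eef_pos: [0.4593, -0.2653, 0.009]
tcp_rot: [1.0, -0.0, 0.001, 0.001]
contact_force: [0.2, 0.6, 0.4]
opening: 0.502
finger_force: 0.0
```

```bash
python3 look.py w12; python3 part.py w12 .459 -.265 .007 .016 .02
```

```text
13.525 [ 0.4593 -0.2653  0.009 ] [ 1.e+00 -1.e-04  9.e-04  8.e-04] 0.5018517145513272
part 1638 centre [ 0.459  -0.2655  0.0096] ext [0.0297 0.0296 0.006 ] z50 0.0105 uv [264. 248.] circ [ 0.4594 -0.2655  0.0105]
to tool x,y: [-0.0001  0.0003  0.    ]
```

Centred. I lower 5 mm more, then grip.

Call:
carry_out --deltas '[0,0,0.005,0,0,0,0,0,0.005,0,0,0,0,0,0.005,0,0,0]'

```text
time: 13.95
eef_pos: [0.4584, -0.2647, 0.0025]
tcp_rot: [1.0, -0.0, -0.0, -0.0]
contact_force: [0.2, -0.0, 1.1]
opening: 0.497
finger_force: 0.0
```

Call:
carry_out --deltas '[0,0,0,0,0,0,0,0,0,0,0,0,0,0,0,0,0,0]' --grip 15 --grip_force 35

```text
time: 14.32
eef_pos: [0.4587, -0.2649, 0.0029]
tcp_rot: [1.0, -0.0, 0.0, 0.0]
contact_force: [-0.9, 0.5, 2.3]
opening: 0.327
finger_force: 34.4
```

Call:
carry_out --deltas '[0,0,-0.05,0,0,0,0,0,-0.11,0,0,0,0,0,-0.17,0,0,0,0,0,-0.17,0,0,0]'

```text
time: 14.82
eef_pos: [0.4616, -0.2673, 0.1792]
tcp_rot: [1.0, -0.0, 0.005, 0.004]
contact_force: [1.0, -0.3, -0.6]
opening: 0.323
finger_force: 34.7
```

```bash
python3 look.py w13; python3 rel.py w13 .018
```

```text
14.825 [ 0.4616 -0.2673  0.1792] [ 1.     -0.      0.005   0.0043] 0.3234650773291307
2409 z top -0.0108
x range [-0.0123  0.0164] mid 0.002
```

Call:
carry_out --deltas '[0.101,-0.317,0,0,0,0,0.101,-0.317,0,0,0,0,0.101,-0.317,0,0,0,0,0.101,-0.317,0,0,0,0,0.101,-0.317,0,0,0,0]'

```text
time: 15.5
eef_pos: [0.5524, 0.0351, 0.1699]
tcp_rot: [1.0, -0.0, -0.002, -0.0]
contact_force: [1.4, -0.2, 0.3]
opening: 0.326
finger_force: 34.7
```

Call:
carry_out --deltas '[0.006,-0.02,0,0,0,0,0.006,-0.02,0,0,0,0,0.006,-0.02,0,0,0,0]'

```text
time: 15.88
eef_pos: [0.5588, 0.0518, 0.1715]
tcp_rot: [1.0, -0.001, -0.001, 0.0]
contact_force: [0.8, -0.5, 0.1]
opening: 0.325
finger_force: 34.8
```

```bash
sed -i 's/<.015)$/<.012)/' rel.py; python3 look.py w14; python3 rel.py w14 .018
```

```text
15.875 [0.5588 0.0518 0.1715] [ 1.0e+00 -6.0e-04 -1.1e-03  2.0e-04] 0.32461173016003236
2038 z top -0.0067
x range [-0.0144  0.0146] mid 0.0001
```

View pics/w14.png

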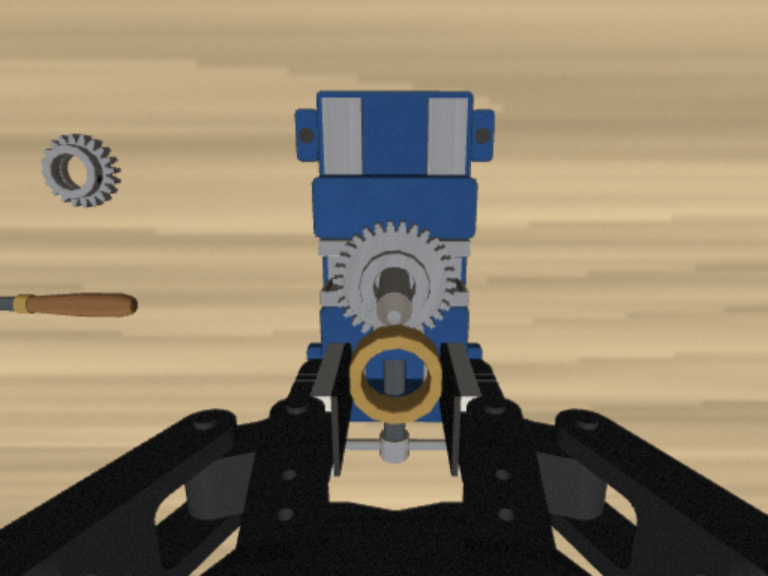

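The spacer is held level and centred between the pads. I descend.

Call:
carry_out --deltas '[0.001,-0.0005,0.03,0,0,0,0.001,-0.0005,0.045,0,0,0,0.001,-0.0005,0.06,0,0,0,0.001,-0.0005,0.06,0,0,0]'

```text
time: 16.42
eef_pos: [0.5595, 0.0531, 0.1113]
tcp_rot: [1.0, -0.0, -0.001, -0.0]
contact_force: [0.1, -0.3, 0.4]
opening: 0.328
finger_force: 34.8
```

Call:
carry_out --deltas '[0,0,0.01,0,0,0,0,0,0.02,0,0,0,0,0,0.026,0,0,0,0,0,0.026,0,0,0]'

```text
time: 16.92
eef_pos: [0.56, 0.0536, 0.0859]
tcp_rot: [1.0, -0.0, -0.001, -0.0]
contact_force: [-0.0, 0.2, -0.7]
opening: 0.324
finger_force: 34.8
```

```bash
python3 look.py w15; python3 rel.py w15 .018
```

```text
16.925 [0.56   0.0536 0.0859] [ 1.e+00 -0.e+00 -7.e-04 -1.e-04] 0.3244473266564478
2024 z top -0.007
x range [-0.0109  0.0143] mid 0.0017
```

Call:
carry_out --deltas '[0,0.001,0.0035,0,0,0,0,0.001,0.0035,0,0,0,0,0.001,0.0035,0,0,0]'

```text
time: 17.35
eef_pos: [0.5606, 0.0524, 0.0833]
tcp_rot: [1.0, -0.0, 0.0, 0.0]
contact_force: [-0.5, -0.5, -0.7]
opening: 0.326
finger_force: 34.8
```

Call:
carry_out --deltas '[0,0,0,0,0,0,0,0,0,0,0,0,0,0,0,0,0,0,0,0,-0.03,0,0,0,0,0,-0.09,0,0,0]' --grip 55

```text
time: 17.98
eef_pos: [0.5582, 0.0526, 0.1708]
tcp_rot: [1.0, -0.0, -0.004, -0.0]
contact_force: [1.8, -0.1, 1.1]
opening: 0.551
finger_force: 0.0
```

Call:
carry_out --deltas '[0,0,-0.05,0,0,0,-0.03,0,-0.06,0,0,0,-0.03,0,-0.06,0,0,0,-0.03,0,-0.06,0,0,0]'

```text
time: 18.48
eef_pos: [0.5305, 0.0524, 0.2324]
tcp_rot: [1.0, -0.0, -0.0, -0.0]
contact_force: [-0.4, -0.5, 0.5]
opening: 0.552
finger_force: 0.0
```

```bash
python3 look.py w16; python3 stack.py w16 .089 .015;python3 part.py w16 .612 .243 .013 .022 .03
```

```text
18.475 [0.5305 0.0524 0.2324] [ 1.e+00 -2.e-04 -4.e-04 -0.e+00] 0.5516097289725043
top z [0.0874 0.0887 0.0896]
n 374 centre [0.5607 0.0522 0.0886] ext [0.0292 0.0291 0.0048]
tilt [-0.005  0.004  0.089]
part 479 centre [0.6131 0.2447 0.0157] ext [0.031  0.0312 0.0057] z50 0.0165 uv [81. 83.] circ [0.6142 0.2436 0.0165]
to tool x,y: [ 8.260e-02 -1.923e-01 -1.000e-04]
```

The spacer is seated (top at 0.0887, level). Next is the small gear.

Call:
carry_out --deltas '[0.02,-0.06,0,0,0,0,0.06,-0.19,0.05,0,0,0,0.06,-0.19,0.11,0,0,0,0.06,-0.19,0.11,0,0,0,0.06,-0.19,0.11,0,0,0]'

```text
time: 19.15
eef_pos: [0.5872, 0.2436, 0.1158]
tcp_rot: [1.0, 0.001, -0.006, 0.001]
contact_force: [-0.5, -0.6, 0.2]
opening: 0.551
finger_force: 0.0
```

Call:
carry_out --deltas '[0,0,0.02,0,0,0,0,0,0.02,0,0,0]'

```text
time: 19.4
eef_pos: [0.59, 0.2412, 0.1021]
tcp_rot: [1.0, -0.001, -0.001, 0.0]
contact_force: [-0.0, -0.4, 0.8]
opening: 0.55
finger_force: 0.0
```

```bash
python3 look.py w17; python3 part.py w17 .613 .2445 .013 .022 .022;python3 part.py w17 .613 .2445 .005 .012 .028
```

```text
19.4 [0.59   0.2412 0.1021] [ 1.e+00 -7.e-04 -1.e-03  3.e-04] 0.5503894884533609
part 886 centre [0.6139 0.2457 0.0159] ext [0.0314 0.0309 0.0057] z50 0.0166 uv [257. 162.] circ [0.6142 0.2455 0.0166]
to tool x,y: [ 0.0233 -0.0044 -0.    ]
part 902 centre [0.6139 0.2456 0.0085] ext [0.0434 0.0435 0.0069] z50 0.0078 uv [257. 160.] circ [0.6141 0.2458 0.0078]
to tool x,y: [ 0.0233 -0.0043 -0.    ]
```

View pics/w17.png

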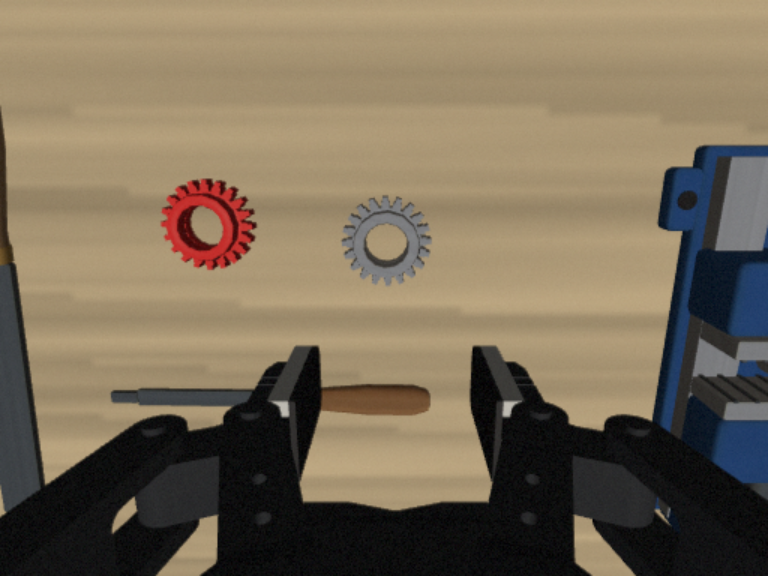

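The grey small gear is at native (257,162) and the red look-alike at (139,149), well clear.

Call:
carry_out --deltas '[0.0235,-0.0045,0.03,0,0,0,0.0235,-0.0045,0.07,0,0,0,0.0235,-0.0045,0.086,0,0,0,0.0235,-0.0045,0.088,0,0,0,0.0235,-0.0045,0.088,0,0,0]'

```text
time: 20.08
eef_pos: [0.6152, 0.2471, 0.0171]
tcp_rot: [1.0, -0.0, 0.001, -0.0]
contact_force: [0.4, -0.4, 0.7]
opening: 0.55
finger_force: 0.0
```

Call:
carry_out --deltas '[0,0,0,0,0,0,0,0,0,0,0,0]'

```text
time: 20.32
eef_pos: [0.6148, 0.2472, 0.0165]
tcp_rot: [1.0, -0.0, 0.001, -0.0]
contact_force: [0.1, 0.3, -1.0]
opening: 0.549
finger_force: 0.0
```

```bash
python3 look.py w18; python3 part.py w18 .614 .2455 .013 .022 .018
```

```text
20.325 [0.6148 0.2472 0.0165] [ 1.e+00 -0.e+00  1.e-03 -2.e-04] 0.5492437232757378
part 1964 centre [0.6141 0.2456 0.0156] ext [0.032  0.0317 0.0058] z50 0.0165 uv [267. 247.] circ [0.6147 0.2457 0.0165]
to tool x,y: [-0.0004  0.0016 -0.    ]
```

Call:
carry_out --deltas '[-0.0003,0.0015,0.0072,0,0,0,-0.0003,0.0015,0.0072,0,0,0,-0.0003,0.0015,0.0072,0,0,0,-0.0003,0.0015,0.0072,0,0,0]'

```text
time: 20.88
eef_pos: [0.6138, 0.2455, 0.008]
tcp_rot: [1.0, -0.0, 0.0, -0.0]
contact_force: [0.2, -0.5, -0.6]
opening: 0.545
finger_force: 0.0
```

Call:
carry_out --deltas '[0,0,0,0,0,0,0,0,0,0,0,0,0,0,0,0,0,0]' --grip 15 --grip_force 45

```text
time: 21.25
eef_pos: [0.6141, 0.2456, 0.0086]
tcp_rot: [1.0, -0.0, 0.0, -0.0]
contact_force: [-1.0, -0.6, 3.1]
opening: 0.349
finger_force: 44.3
```

Call:
carry_out --deltas '[0,0,-0.05,0,0,0,0,0,-0.11,0,0,0,0,0,-0.17,0,0,0,0,0,-0.17,0,0,0]'

```text
time: 21.75
eef_pos: [0.6174, 0.2464, 0.1855]
tcp_rot: [1.0, -0.0, 0.007, -0.001]
contact_force: [0.5, -0.5, -0.3]
opening: 0.349
finger_force: 44.8
```

Call:
carry_out --deltas '[-0.054,0.194,0,0,0,0,-0.054,0.194,0,0,0,0,-0.054,0.194,0,0,0,0,-0.054,0.194,0,0,0,0,-0.054,0.194,0,0,0,0]'

```text
time: 22.38
eef_pos: [0.5589, 0.051, 0.1765]
tcp_rot: [1.0, -0.001, -0.001, -0.0]
contact_force: [0.1, 0.1, -1.4]
opening: 0.346
finger_force: 44.9
```

```bash
python3 look.py w19; python3 rel.py w19 .02
```

```text
22.375 [0.5589 0.051  0.1765] [ 1.0e+00 -1.1e-03 -1.1e-03 -4.0e-04] 0.34575406904530476
2804 z top -0.0066
x range [-0.0156  0.0152] mid -0.0002
```

Call:
carry_out --deltas '[0.001,-0.001,0,0,0,0,0.001,-0.001,0.02,0,0,0,0.001,-0.001,0.04,0,0,0,0.001,-0.001,0.05,0,0,0,0.001,-0.001,0.05,0,0,0]'

```text
time: 23.05
eef_pos: [0.5596, 0.0526, 0.126]
tcp_rot: [1.0, -0.0, -0.002, -0.0]
contact_force: [-0.5, -0.4, -0.6]
opening: 0.349
finger_force: 44.9
```

Call:
carry_out --deltas '[0,0,0.01,0,0,0,0,0,0.02,0,0,0,0,0,0.022,0,0,0,0,0,0.022,0,0,0]'

```text
time: 23.55
eef_pos: [0.5606, 0.0524, 0.1058]
tcp_rot: [1.0, -0.0, -0.0, -0.0]
contact_force: [-0.8, -0.2, -1.3]
opening: 0.345
finger_force: 44.9
```

```bash
python3 look.py w20; python3 rel.py w20 .02
```

```text
23.55 [0.5606 0.0524 0.1058] [ 1.e+00 -2.e-04 -1.e-04 -0.e+00] 0.3451859467215573
3652 z top -0.0073
x range [-0.0154  0.0153] mid -0.0001
```

Call:
carry_out --deltas '[0,0,0.005,0,0,0,0,0,0.006,0,0,0,0,0,0.006,0,0,0,0,0,0.006,0,0,0]'

```text
time: 24.1
eef_pos: [0.5608, 0.0525, 0.1001]
tcp_rot: [1.0, -0.0, 0.0, 0.0]
contact_force: [-0.3, 0.1, -2.1]
opening: 0.349
finger_force: 44.9
```

Call:
carry_out --deltas '[0,0,0,0,0,0,0,0,0,0,0,0,0,0,0,0,0,0,0,0,-0.03,0,0,0,0,0,-0.09,0,0,0]' --grip 55

```text
time: 24.72
eef_pos: [0.5585, 0.0526, 0.1877]
tcp_rot: [1.0, -0.0, -0.004, -0.0]
contact_force: [1.5, -0.6, 0.4]
opening: 0.548
finger_force: 0.0
```

Call:
carry_out --deltas '[0,0,-0.03,0,0,0,-0.03,0,-0.04,0,0,0,-0.03,0,-0.04,0,0,0,-0.03,0,-0.04,0,0,0]'

```text
time: 25.22
eef_pos: [0.5308, 0.0525, 0.2296]
tcp_rot: [1.0, -0.0, -0.0, -0.0]
contact_force: [-0.1, 0.3, -0.2]
opening: 0.556
finger_force: 0.0
```

```bash
python3 look.py w21; python3 stack.py w21 .106 .016
```

```text
25.225 [0.5308 0.0525 0.2296] [ 1.e+00 -1.e-04 -0.e+00 -0.e+00] 0.556415363870758
top z [0.1044 0.1056 0.1065]
n 611 centre [0.5608 0.0525 0.1053] ext [0.0314 0.0305 0.0047]
tilt [-0.005 -0.001  0.106]
```

The small gear is seated (top at 0.1056). Now the collar: its slit faces about +y, so I turn the grip by 0.7 rad to keep the pads off the slit and screw.

Call:
carry_out --deltas '[0.012,0.06,0,0,0,0.175,0.071,0.3505,0.08,0,0,0.35,0.071,0.3505,0.08,0,0,0.525,0.071,0.3505,0.08,0,0,0.7,0.071,0.3505,0.08,0,0,0.7]' --grip 65

```text
time: 25.9
eef_pos: [0.5911, -0.2462, 0.163]
tcp_rot: [0.939, -0.344, -0.001, -0.0]
contact_force: [0.5, 0.3, 1.0]
opening: 0.652
finger_force: 0.0
```

```bash
python3 look.py w22; python3 part.py w22 .6027 -.298 .007 .016 .03
```

```text
25.9 [ 0.5911 -0.2462  0.163 ] [ 9.391e-01 -3.436e-01 -6.000e-04 -2.000e-04] 0.6517715852088747
part 1303 centre [ 0.6031 -0.2988  0.0103] ext [0.0413 0.0417 0.0065] z50 0.0108 uv [300. 128.] circ [ 0.6027 -0.2982  0.0108]
to tool x,y: [0.0393 0.0267 0.0001]
```

Call:
carry_out --deltas '[0.036,0.025,0.03,0,0,0,0.036,0.025,0.06,0,0,0,0.036,0.025,0.08,0,0,0,0.036,0.025,0.08,0,0,0,0.036,0.025,0.08,0,0,0]'

```text
time: 26.58
eef_pos: [0.6029, -0.2862, 0.086]
tcp_rot: [0.939, -0.343, 0.001, 0.0]
contact_force: [-0.6, -0.3, 0.5]
opening: 0.653
finger_force: 0.0
```

```bash
python3 look.py w23; python3 part.py w23 .6031 -.298 .007 .016 .026
```

```text
26.575 [ 0.6029 -0.2862  0.086 ] [ 9.395e-01 -3.426e-01  9.000e-04  2.000e-04] 0.6525709875976078
part 2078 centre [ 0.6034 -0.2989  0.0101] ext [0.041  0.0417 0.0058] z50 0.0108 uv [277. 189.] circ [ 0.6029 -0.2986  0.0108]
to tool x,y: [0.0081 0.0094 0.    ]
```

View pics/w23.png

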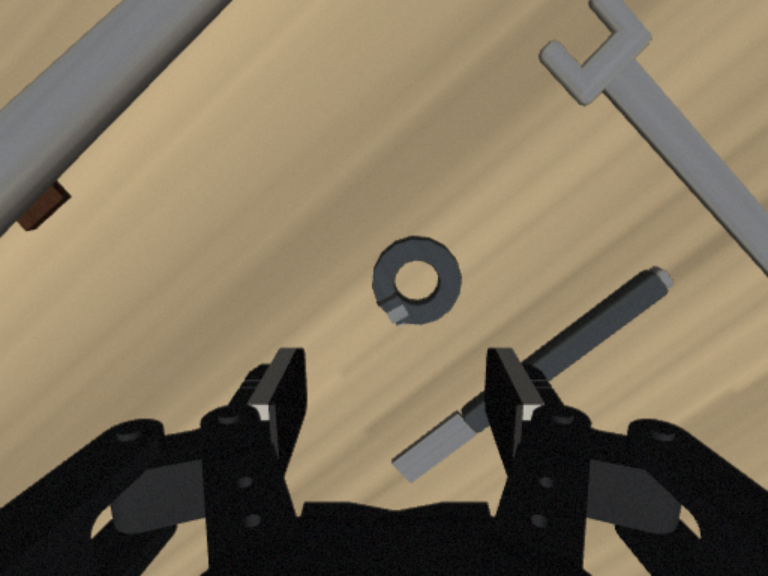

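The collar is at native (278,187), its slit at lower left; the finger line left and right is clear of the slit and the chisel.

Call:
carry_out --deltas '[0.008,0.0095,0.03,0,0,0,0.008,0.0095,0.06,0,0,0,0.008,0.0095,0.074,0,0,0,0.008,0.0095,0.074,0,0,0,0.008,0.0095,0.074,0,0,0]'

```text
time: 27.25
eef_pos: [0.6033, -0.2993, 0.0127]
tcp_rot: [0.939, -0.343, 0.001, 0.0]
contact_force: [-0.2, -1.0, 0.0]
opening: 0.651
finger_force: 0.0
```

Call:
carry_out --deltas '[0,0,0,0,0,0,0,0,0,0,0,0]'

```text
time: 27.5
eef_pos: [0.6027, -0.2991, 0.0119]
tcp_rot: [0.939, -0.343, 0.001, 0.0]
contact_force: [0.3, -0.2, 0.6]
opening: 0.65
finger_force: 0.0
```

```bash
python3 look.py w24; python3 part.py w24 .6031 -.298 .007 .016 .024
```

```text
27.5 [ 0.6027 -0.2991  0.0119] [ 9.394e-01 -3.430e-01  8.000e-04  2.000e-04] 0.6501081739629443
part 4225 centre [ 0.6036 -0.299   0.0098] ext [0.0415 0.042  0.0062] z50 0.0107 uv [263. 244.] circ [ 0.6033 -0.2993  0.0107]
to tool x,y: [ 0.0009 -0.0007  0.    ]
```

Call:
carry_out --deltas '[0.0008,-0.0006,0.0075,0,0,0,0.0008,-0.0006,0.0075,0,0,0,0.0008,-0.0006,0.0075,0,0,0,0.0008,-0.0006,0.0075,0,0,0]'

```text
time: 28.05
eef_pos: [0.6032, -0.2989, 0.0034]
tcp_rot: [0.939, -0.343, 0.0, 0.0]
contact_force: [0.0, 0.8, 0.6]
opening: 0.65
finger_force: 0.0
```

Call:
carry_out --deltas '[0,0,0,0,0,0,0,0,0,0,0,0,0,0,0,0,0,0]' --grip 25 --grip_force 40

```text
time: 28.42
eef_pos: [0.6035, -0.2992, 0.004]
tcp_rot: [0.939, -0.343, 0.001, 0.0]
contact_force: [-1.0, -0.9, 2.7]
opening: 0.459
finger_force: 40.4
```

Call:
carry_out --deltas '[0,0,-0.05,0,0,0,0,0,-0.11,0,0,0,0,0,-0.17,0,0,0,0,0,-0.18,0,0,0,0,0,-0.18,0,0,0]'

```text
time: 29.05
eef_pos: [0.603, -0.2988, 0.1833]
tcp_rot: [0.939, -0.343, 0.0, 0.0]
contact_force: [-0.1, -0.0, -1.5]
opening: 0.459
finger_force: 40.7
```

```bash
python3 look.py w25; python3 rel.py w25 .024; python3 -c "
from h import *
s=ctrl.get_state();print(s['eef_pos'],tooldelta(s,np.r_[.5600-s['eef_pos'][0],.0523-s['eef_pos'][1],0]))"
```

```text
29.05 [ 0.603  -0.2988  0.1833] [ 9.393e-01 -3.430e-01  2.000e-04  0.000e+00] 0.45909854263062383
3300 z top -0.0087
x range [-0.0192  0.0214] mid 0.0011
[ 0.60214887 -0.29818634  0.18116211] [-0.25808773 -0.24084694  0.00082188]
```

Call:
carry_out --deltas '[-0.258,-0.241,0,0,0,0,-0.258,-0.241,0,0,0,0,-0.258,-0.241,0,0,0,0,-0.258,-0.241,0,0,0,0,-0.258,-0.241,0,0,0,0]'

```text
time: 29.72
eef_pos: [0.5635, 0.0136, 0.1796]
tcp_rot: [0.939, -0.343, -0.003, 0.0]
contact_force: [0.8, 0.1, -1.1]
opening: 0.456
finger_force: 40.7
```

```bash
cat > goal.py <<'E'
from h import *
s=ctrl.get_state();print(s['eef_pos'].round(4),tooldelta(s,np.r_[.5602-s['eef_pos'][0],.0524-s['eef_pos'][1],0]).round(4))
E
python3 goal.py
```

```text
[0.5635 0.0136 0.1796] [-0.0276 -0.0275  0.0001]
```

Call:
carry_out --deltas '[-0.026,-0.026,0,0,0,0,-0.026,-0.026,0,0,0,0,-0.026,-0.026,0,0,0,0,-0.026,-0.026,0,0,0,0]'

```text
time: 30.22
eef_pos: [0.5625, 0.0469, 0.1823]
tcp_rot: [0.939, -0.344, -0.001, 0.0]
contact_force: [-0.6, 0.7, -0.3]
opening: 0.461
finger_force: 40.7
```

```bash
python3 look.py w26; python3 rel.py w26 .024; python3 goal.py
```

```text
30.225 [0.5625 0.0469 0.1823] [ 9.391e-01 -3.437e-01 -9.000e-04  4.000e-04] 0.4614293439522004
3326 z top -0.0062
x range [-0.0201  0.0201] mid 0.0
[0.5627 0.0468 0.1826] [-0.0055 -0.0026  0.    ]
```

Call:
carry_out --deltas '[-0.0055,-0.0026,0,0,0,0,-0.0055,-0.0026,0.02,0,0,0,-0.0055,-0.0026,0.045,0,0,0,-0.0055,-0.0026,0.045,0,0,0,-0.0055,-0.0026,0.045,0,0,0]'

```text
time: 30.9
eef_pos: [0.5604, 0.0535, 0.1384]
tcp_rot: [0.939, -0.343, 0.0, 0.0]
contact_force: [0.0, -0.7, -0.1]
opening: 0.455
finger_force: 40.7
```

```bash
python3 goal.py; python3 look.py w27; python3 rel.py w27 .024
```

```text
[0.5604 0.0535 0.1384] [0.0006 0.001  0.    ]
30.9 [0.5604 0.0535 0.1384] [ 0.9393 -0.343   0.      0.    ] 0.45519919107484325
3310 z top -0.0058
x range [-0.0203  0.0198] mid -0.0002
```

Call:
carry_out --deltas '[0.0005,0.001,0.01,0,0,0,0.0005,0.001,0.02,0,0,0,0.0005,0.001,0.024,0,0,0,0.0005,0.001,0.024,0,0,0,0.0005,0.001,0.024,0,0,0]'

```text
time: 31.58
eef_pos: [0.5602, 0.0525, 0.1146]
tcp_rot: [0.939, -0.343, 0.0, -0.0]
contact_force: [-0.1, -1.0, 0.4]
opening: 0.458
finger_force: 40.7
```

```bash
python3 look.py w28; python3 rel.py w28 .024; python3 goal.py
```

```text
31.575 [0.5602 0.0525 0.1146] [ 9.393e-01 -3.430e-01  2.000e-04 -1.000e-04] 0.45801212578709555
4103 z top -0.0062
x range [-0.0203  0.0202] mid -0.0
[0.5603 0.0525 0.1147] [-0.      0.0001 -0.    ]
```

Call:
carry_out --deltas '[0,0,0.0035,0,0,0,0,0,0.0035,0,0,0,0,0,0.0035,0,0,0]'

```text
time: 32.0
eef_pos: [0.56, 0.0525, 0.1108]
tcp_rot: [0.939, -0.343, -0.0, -0.0]
contact_force: [-0.6, 0.1, -1.5]
opening: 0.459
finger_force: 40.7
```

Call:
carry_out --deltas '[0,0,0,0,0,0,0,0,0,0,0,0,0,0,0,0,0,0,0,0,-0.03,0,0,0,0,0,-0.09,0,0,0]' --grip 70

```text
time: 32.62
eef_pos: [0.5578, 0.0526, 0.1985]
tcp_rot: [0.939, -0.343, -0.004, 0.001]
contact_force: [0.5, 0.1, 0.5]
opening: 0.698
finger_force: 0.0
```

Call:
carry_out --deltas '[0,0,-0.03,0,0,0,-0.03,0,-0.04,0,0,0,-0.03,0,-0.04,0,0,0,-0.03,0,-0.04,0,0,0]'

```text
time: 33.12
eef_pos: [0.537, 0.0717, 0.2404]
tcp_rot: [0.939, -0.343, -0.0, 0.0]
contact_force: [0.2, -0.2, -0.2]
opening: 0.7
finger_force: 0.0
```

```bash
python3 look.py w29; python3 stack.py w29 .117 .021; python3 stack.py w29 .069 .032
```

```text
33.125 [0.537  0.0717 0.2404] [ 9.394e-01 -3.429e-01 -1.000e-04  2.000e-04] 0.69989957291969
top z [0.1156 0.1167 0.1176]
n 1469 centre [0.5599 0.0528 0.1166] ext [0.041  0.0416 0.0046]
tilt [0.    0.004 0.117]
top z [0.0676 0.0688 0.0697]
n 1021 centre [0.5593 0.0521 0.0687] ext [0.0629 0.0635 0.0046]
tilt [-0.002  0.001  0.069]
```

The collar top is at 0.1167 (expected 0.117), level and centred, and the gripper is clear of everything.

```bash
python3 -c "
from plant import ctrl
print(ctrl.sign_off())"
```

```text
the job is handed in; nothing more can be done
None
```

The large gear, spacer, small gear and collar are stacked on the shaft in that order, each measured level, centred and at its right height after release, and the job was handed in at about 33 s (no verdict was returned).

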